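# Reset the vacuum pump's tripped breaker

## Task

The vacuum pump has cut out: on the grey power box one breaker has tripped, and its toggle stands about halfway while the toggles of the other two breakers are on, leaning towards the back of the box. Reset it: push its toggle firmly past off until it comes up hard against its stop, feeling your way and without forcing it, then throw it fully on so that it stays there like its neighbours. Leave the two other breakers on and do not disturb the things standing around the box.

Things in the scene. Friction and masses are not known exactly. Their poses are not given: they have to be found in the camera images.
- power_box: grey sheet-metal power box fixed on the bench, 220 mm front to back (x), 345 mm wide (y), 100 mm high, with four round sockets on its front. Origin: centre of its underside; +x to its back (on side), -x to its front with the sockets (off side), z up. Three breakers sit side by side in its top, 95 mm apart along y. Steel carrying handles stand out 29 mm at its two ends, 60 mm above the bench
- pump_breaker: the tripped breaker (in any of the three places), grey, 130 mm (x) by 78 mm (y), its axes those of the box; origin: middle of its foot, level with the box's top; its face lies 14 mm above that, 114 mm above the bench. Pushing the toggle past off resets its latch. Where the latch catches cannot be seen and differs by up to 22 mm at the toggle's tip from case to case, so it has to be felt
- pump_toggle (a joint): angle (rad) of the tripped breaker's black toggle about a hinge across the box: 0 = upright, positive = leaning to the back (on), negative = to the front (off). Tripped it stands at 0.06 to 0.11 and, unless reset, is blocked there; fully on it comes to rest at 0.30 to 0.34. It may rest anywhere down to -0.43 without being reset: the latch catches somewhere from -0.27 to -0.66
- pump_toggle_tip (a point): middle of the tip of the tripped toggle: 11 mm thick (x), 22 mm wide (y), 60 mm from pivot to tip, 42 mm of it above the breaker's face. To reset, push it slowly to the front about 22 mm above the face (higher, one may slip over it): a spring takes up to 10 N, eases as the latch catches, and 2 mm on comes a hard stop. A push built up to 12 N has always reset it; above 15 N it breaks
- pump_toggle_pivot (a point): pivot of the tripped toggle, on the middle line of its breaker, 96 mm above the bench, 18 mm below the breaker's face; the hinge axis runs along the box's y; it does not move. Once reset and let go the toggle rests between -0.3 and -0.65; throwing it on takes up to 4 N at the same height, goes over centre near 0, and from about 0.1 it snaps on by itself
- amber_bottle: loose dark brown bottle beside the +y end of the box, 60 mm across and 116 mm high; origin: centre of its underside
- sample_jar: loose white jar near the -y end of the box, 76 mm across and 84 mm high; origin: centre of its underside
- tube_rack: loose white tube rack near the -y end of the box, 70 by 110 mm and, with its tubes, 90 mm high; origin: centre of its underside
- toggle_a (a joint): angle (rad) of the toggle of one of the two other breakers, same shape and sense; it starts on, at 0.32 to 0.34 (leaning to the back), held by friction only, about 2 N at its tip
- toggle_b (a joint): angle (rad) of the toggle of the other of the two other breakers, likewise
- toggle_a_tip (a point): middle of the tip of toggle_a, 60 mm from its pivot
- toggle_b_tip (a point): middle of the tip of toggle_b, 60 mm from its pivot
There are look-alikes about, which are no part of the job. What is shaped like the amber_bottle but green or turquoise is not meant.

How it is judged:
By the outcome, as a careful person would: the job done as asked, in the order asked, and still so for the second after the job is handed in, with the robot touching nothing.
It also fails if it takes over 45 s, if anything falls off the work surface, if the arm or the gripper's body presses on something with over 40 N, if the wrist force passes 120 N, or if a joint passes its speed limit or range.

## Robot

A 7-joint arm with a two-finger parallel gripper is mounted at the origin on the work surface. World frame = base frame: x ahead of the robot, y to its left, z up, the work surface at z = 0. Lengths are in m, angles in rad, forces in N, time in s.
With the tool pointing down it reaches from about 0.425 to 1.025 m from the base axis. Payload 9.4 kg.
Tool frame: the origin (TCP) lies on the mounting face of the last link; the fingertips stand r.tip_extent ahead of it and the grasp point (between the pads) lies 167 mm ahead of it (r.tip_extent is the distance from the TCP to the fingertips, in m); z points along the fingers, y is the direction in which the jaws open and shut (so a half turn about z gives the same grasp; the last joint's range is limited). The gripper opens to 93 mm and grips with 3 to 60 N. Pads are 15 mm wide; open, the fingers measure 128 mm over their backs; the gripper's body (75 mm by 188 mm) begins 65 mm behind the grasp point.
Start: joints at [1.132, 0.599, -0.003, 1.599, 0.002, 0.943, -0.08], TCP at [0.257, -0.678, 0.405] pointing down, gripper open.
Joint ranges: [-2.57, 2.57], [-0.35, 1.97], [-1.29, 1.29], [0.11, 2.56], [-1.05, 4.19], [0.11, 1.86], [-2.63, 2.63]. Speed limits (rad/s): [2.22, 2.22, 3.01, 3.01, 3.14, 3.14, 3.14].

## Interface

Orientations are given as a unit quaternion [x, y, z, w].
In Python, from cell import status, grab_frame, job, r gives the robot as it stands. The module is installed in compiled form; this text tells all that it offers.
- The arm moves only by the tool jog_arm, never from a script. Its argument "deltas" is a list of rows, each a list of 5 numbers: the finger opening in cm, from 0 to 9.3, then the shift along the tool's x, y, z in cm, then the turn about the tool's z in degrees. In form: [[hand, tx, ty, tz, spin], ...]. A call has 1 to 10 rows; each row is the pose to reach, as a shift and turn from the pose measured when the call began, along the tool's axes at that moment; what a row does not reach only later rows make up. A row lasts 1/12 s, in which the tool goes at most 41.7 mm and 7.16 degrees, less where a joint would pass 70% of its speed; a pose out of reach is approached as far as the arm can. A call with a gripper value outside its range is refused whole. The fingers move at their own pace and stop on an object; "squeeze" is the grip in N (left out, the last holds). Time passes only in rows, so rows that repeat a pose let the fingers close. It gives the time, the measured TCP pose, the force and the opening at its end, in the units of the state.
- status.read_state(): the state, without advancing time (a new reading comes with each control period).
- grab_frame(name): name is "side" or "top"; returns a dict with "img" (480x640x3 uint8, blue, green, red), "fx", "fy", "cx", "cy" (pixels), "world_from_camera" (4x4, takes a point from camera to world coordinates). Camera axes: x right, y up, looking along -z (the intrinsics and any distortion apply to the point x, -y, -z); pixel columns grow to the right and rows downward; lengths in m; the calibration is good to about 2 mm. A picture is of the moment at which its call begins. There is no depth.
- job.job_done(): hands the job in, once; it reports no verdict.
The state is a dict: "t": time; "joint_pos": joint angles; "qd": joint speeds; "effort": joint torques, N m; "tool_pos": TCP position; "tcp_rot": TCP orientation; "wrist_force": force on the tool from outside, world axes, zero at the start; "wrist_torque": the same for the moment, N m; "opening": finger opening in m.
Only numpy, scipy, OpenCV 4.12 (cv2) and the standard library are available. Lean on these libraries where they do the work, as an engineer would, in place of code of your own. Each camera call takes 0.05 s, during which the arm holds its last target.

## Working session

There is one attempt and no reset: what is moved stays moved. The work goes in short steps, Python scripts to look and compute and a tool call to move; the robot and the scene stay as the last step left them, time stands still between calls to the robot, and variables do not carry over. Pictures are saved under pics/ and viewed, and the job is handed in when it is done.

Besides the shell and the picture viewer there is one more tool, called as a command line: name --pt "numbers of a row" for each row, then --argument value for the rest. jog_arm: Moves the arm, as the interface text tells. Its arguments: {"type":"object","properties":{"deltas":{"type":"array"},"squeeze":{"type":"number"}},"required":["deltas"]}

```bash
mkdir -p pics; python3 - <<'E'
from cell import status, grab_frame, job, r
import cv2
s=status.read_state()
print({k:s[k] for k in ('t','tool_pos','tcp_rot','wrist_force','opening')}, r.tip_extent)
import pickle
for n in('top','side'):
    f=grab_frame(n); cv2.imwrite(f'pics/{n}0.png',f['img']); print(n,f['fx'],f['fy'],f['cx'],f['cy'],f['world_from_camera'],[k for k in f])
    pickle.dump(f,open(f'{n}0.pkl','wb'))
E
```

```text
{'t': 0.0, 'tool_pos': array([ 0.25652162, -0.67785967,  0.40382499]), 'tcp_rot': array([ 9.83681590e-01,  1.79916191e-01, -2.30569259e-04, -8.00687320e-04]), 'wrist_force': array([-0.50564201,  0.12947798,  0.26722345]), 'opening': 0.09271516576954264} 0.1861
top 577.2291999207671 577.2291999207671 319.4287202164222 244.11199291599507 [[-0.02017934  0.9843673  -0.17496806  0.37669837]
 [-0.99978375 -0.01898799  0.00848049  0.05428923]
 [ 0.00502562  0.17510135  0.98453759  1.29484055]
 [ 0.          0.          0.          1.        ]] ['img', 'fx', 'fy', 'cx', 'cy', 'world_from_camera']
side 539.9606557177971 539.9606557177971 320.48137858052894 241.72455463541925 [[-0.87896804  0.3079263  -0.36413812  0.16935258]
 [-0.47642039 -0.60055099  0.64215428  0.76087058]
 [-0.02094731  0.73791592  0.6745675   0.86465479]
 [ 0.          0.          0.          1.        ]] ['img', 'fx', 'fy', 'cx', 'cy', 'world_from_camera']
```

View pics/top0.png

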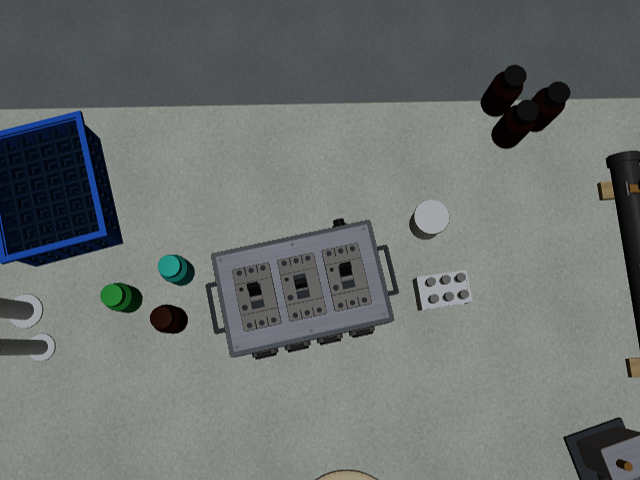

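View pics/side0.png

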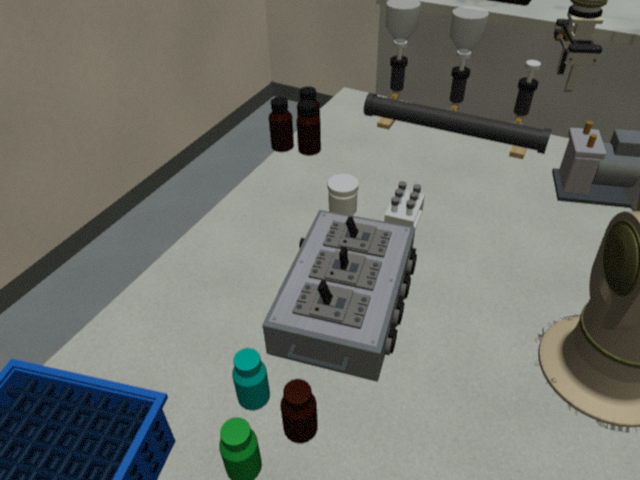

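The top view shows the box at about px (303,288), yawed about 10°. The three toggles are at about (254,293), (302,284) and (347,270). In the side view the middle toggle (344,258) looks more upright, so I'll zoom in.

```bash
python3 - <<'E'
import cv2
a=cv2.imread('pics/top0.png')[210:365,200:405]; cv2.imwrite('pics/topz.png',cv2.resize(a,None,fx=3.8,fy=3.8,interpolation=cv2.INTER_CUBIC))
a=cv2.imread('pics/side0.png')[200:385,255:425]; cv2.imwrite('pics/sidez.png',cv2.resize(a,None,fx=3.2,fy=3.2,interpolation=cv2.INTER_CUBIC))
E
```

```text
(no output)
```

View pics/topz.png

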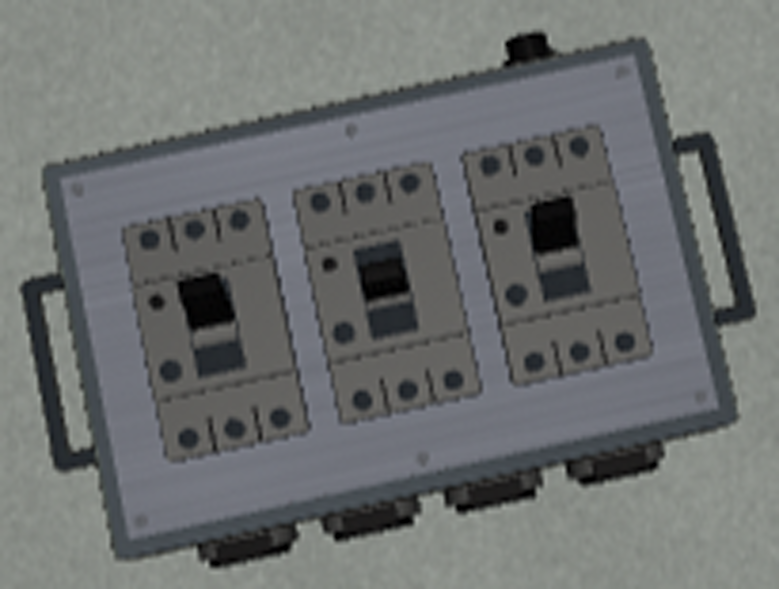

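View pics/sidez.png

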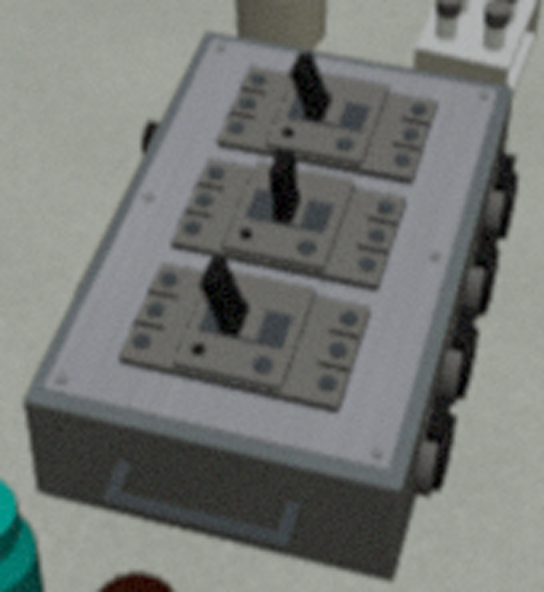

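```bash
cat > h.py <<'E'
import numpy as np,pickle,cv2
def ray(f,u,v):
    T=f['world_from_camera']; d=np.array([(u-f['cx'])/f['fx'],-(v-f['cy'])/f['fy'],-1.]); return T[:3,3],T[:3,:3]@d
def onz(f,u,v,z):
    o,d=ray(f,u,v); return o+d*(z-o[2])/d[2]
def tri(f1,p1,f2,p2):
    o1,d1=ray(f1,*p1);o2,d2=ray(f2,*p2)
    k=np.linalg.lstsq(np.c_[d1,-d2],o2-o1,rcond=None)[0]
    a=o1+k[0]*d1;b=o2+k[1]*d2; return (a+b)/2,np.linalg.norm(a-b)
def proj(f,P):
    T=f['world_from_camera']; p=T[:3,:3].T@(np.asarray(P)-T[:3,3]); return np.array([f['cx']+f['fx']*p[0]/-p[2],f['cy']-f['fy']*p[1]/-p[2]])
E
python3 - <<'E'
from h import *
t=pickle.load(open('top0.pkl','rb'));s=pickle.load(open('side0.pkl','rb'))
Z=lambda p:((p[0]+.5)/3.8-.5+200,(p[1]+.5)/3.8-.5+210)
S=lambda p:((p[0]+.5)/3.2-.5+255,(p[1]+.5)/3.2-.5+200)
top={'L':[(122,226),(262,198),(309,433),(168,461)],'M':[(293,189),(431,162),(483,396),(342,424)],'R':[(461,152),(600,126),(653,355),(514,385)]}
sid={'L':[(119,361),(163,262),(370,308),(338,410)],'M':[(172,247),(209,158),(407,198),(381,287)],'R':[(218,143),(250,66),(438,99),(415,181)]}
C={}
for k in top:
    P=np.array([onz(t,*Z(p),.114) for p in top[k]]); Q=np.array([onz(s,*S(p),.114) for p in sid[k]])
    C[k]=(P.mean(0)+Q.mean(0))/2
    print(k,P.mean(0).round(4),Q.mean(0).round(4))
    ex=(P[0]+P[1]-P[2]-P[3])/2; ey=(P[0]+P[3]-P[1]-P[2])/2; print(' top',np.linalg.norm(ex),np.linalg.norm(ey),np.degrees(np.arctan2(ex[1],ex[0])))
    ex=(Q[0]+Q[1]-Q[2]-Q[3])/2; ey=(Q[0]+Q[3]-Q[1]-Q[2])/2;print(' side',np.linalg.norm(ex),np.linalg.norm(ey),np.degrees(np.arctan2(ex[1],ex[0])))
    # triangulated far/near corners: top order: backleft, backright, frontright, frontleft ; side: backleft, backright, frontright, frontleft
    print(' tri z',[tri(t,Z(p),s,S(q))[0][2].round(4) for p,q in zip(top[k],sid[k])])
d=C['L']-C['R'];yaw=np.arctan2(-d[0],d[1]);print('yaw',np.degrees(yaw),np.linalg.norm(d))
ex=np.array([np.cos(yaw),np.sin(yaw),0]);ez=np.array([0,0,1])
# tip triangulate M: top-view tip top-edge centre vs side
for k,a,b in (('L',(200,281),(217,260)),('M',(380,262),(285,153)),('R',(551,205),(305,58))):
    p,e=tri(t,Z(a),s,S(b)); q=p-C[k]; print(k,'tip',p.round(4),e.round(4),'ang',np.arctan2(q@ex,q[2]+.018))
# predicted tip & projections for angles
for a in(.06,.11,.33):
    for k in C:
        P=C[k]+ex*.06*np.sin(a)+ez*(-.018+.06*np.cos(a)); u=proj(t,P);w=proj(s,P)
        print(k,a,((u+.5-[200,210])*3.8).round(),((w+.5-[255,200])*3.2).round())
E
```

```text
L [0.4812 0.1754 0.114 ] [0.4761 0.1851 0.114 ]
 top 0.12928332125979536 0.07673993796690338 11.08707051032881
 side 0.12685344328687168 0.0785511521970339 11.07166219505468
 tri z [np.float64(0.1005), np.float64(0.1039), np.float64(0.1034), np.float64(0.1014)]
M [0.4992 0.0827 0.114 ] [0.4936 0.0925 0.114 ]
 top 0.1299036227677689 0.0766520622796201 11.263845874887556
 side 0.1280604412097677 0.0788407318651083 11.742180594306765
 tri z [np.float64(0.0992), np.float64(0.1045), np.float64(0.1036), np.float64(0.1028)]
R [ 0.5182 -0.0095  0.114 ] [ 5.123e-01 -3.000e-04  1.140e-01]
 top 0.12879519647071838 0.07695147344006074 11.259406134002685
 side 0.12822217997655921 0.07947835603917672 11.61528234086801
 tri z [np.float64(0.1021), np.float64(0.1044), np.float64(0.1061), np.float64(0.102)]
yaw 11.176206273854989 0.18876699491317853
L tip [0.5003 0.1781 0.1572] 0.0041 ang 0.3282240119227561
M tip [0.5067 0.0838 0.1588] 0.0073 ang 0.14726845402119648
R tip [ 0.5363 -0.0059  0.1545] 0.0055 ang 0.3370619990999984
L 0.06 [197. 320.] [240. 276.]
M 0.06 [375. 283.] [286. 164.]
R 0.06 [551. 243.] [325.  66.]
L 0.11 [196. 315.] [235. 275.]
M 0.11 [374. 277.] [281. 163.]
R 0.11 [550. 238.] [320.  65.]
L 0.33 [191. 291.] [213. 274.]
M 0.33 [369. 254.] [261. 163.]
R 0.33 [544. 215.] [301.  65.]
```

```bash
python3 - <<'E'
from h import *
t=pickle.load(open('top0.pkl','rb'));s=pickle.load(open('side0.pkl','rb'))
Z=lambda p:((p[0]+.5)/3.8-.5+200,(p[1]+.5)/3.8-.5+210)
S=lambda p:((p[0]+.5)/3.2-.5+255,(p[1]+.5)/3.2-.5+200)
top={'L':[(122,226),(262,198),(309,433),(168,461)],'M':[(293,189),(431,162),(483,396),(342,424)],'R':[(461,152),(600,126),(653,355),(514,385)]}
sid={'L':[(119,361),(163,262),(370,308),(338,410)],'M':[(172,247),(209,158),(407,198),(381,287)],'R':[(218,143),(250,66),(438,99),(415,181)]}
C={}
for k in top:
    r=[tri(t,Z(p),s,S(q)) for p,q in zip(top[k],sid[k])]
    P=np.array([a[0] for a in r]);C[k]=P.mean(0);print(k,C[k].round(4),[a[1].round(4) for a in r])
# lid corners (lid outer edge z=.1?)
for n,a,b in (('backleft',(45,167),(26,402)),('backright',(645,40),(207,35)),('frontright',(737,418),(512,92)),):
    p,e=tri(t,Z(a),s,S(b));print(n,p.round(4),e.round(4))
d=C['L']-C['R'];yaw=np.arctan2(-d[0],d[1]);print('yaw',np.degrees(yaw),np.linalg.norm(d))
# box bottom corners in side view
print('botL',onz(s,*S((43,490)),0),onz(s,*S((393,578)),0))
a=cv2.imread('pics/side0.png')[225:310,290:390]; cv2.imwrite('pics/sidez2.png',cv2.resize(a,None,fx=7,fy=7,interpolation=cv2.INTER_CUBIC)*1)
a=cv2.imread('pics/top0.png')[245:330,265:345]; cv2.imwrite('pics/topz2.png',cv2.convertScaleAbs(cv2.resize(a,None,fx=7,fy=7,interpolation=cv2.INTER_CUBIC),alpha=1.5))
E
```

```text
L [0.4816 0.1764 0.1023] [np.float64(0.0028), np.float64(0.0019), np.float64(0.0003), np.float64(0.0016)]
M [0.4995 0.0826 0.1025] [np.float64(0.0036), np.float64(0.0012), np.float64(0.0), np.float64(0.003)]
R [ 0.5183 -0.0105  0.1036] [np.float64(0.0041), np.float64(0.0006), np.float64(0.0016), np.float64(0.0035)]
backleft [0.5737 0.2715 0.0918] 0.0021
backright [ 0.639  -0.0639  0.0931] 0.0023
frontright [ 0.4273 -0.107   0.0902] 0.0033
yaw 11.110357196800901 0.19040885973811486
botL [0.57433445 0.26533403 0.        ] [0.36138114 0.22345715 0.        ]
```

View pics/sidez2.png

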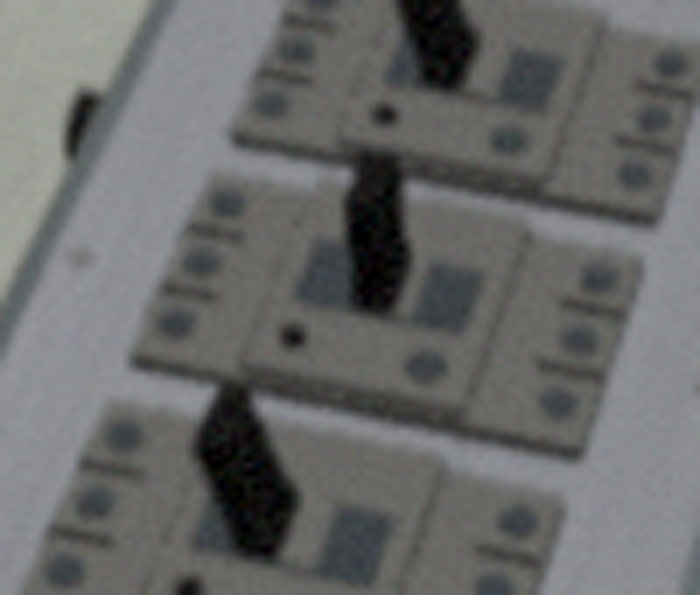

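View pics/topz2.png

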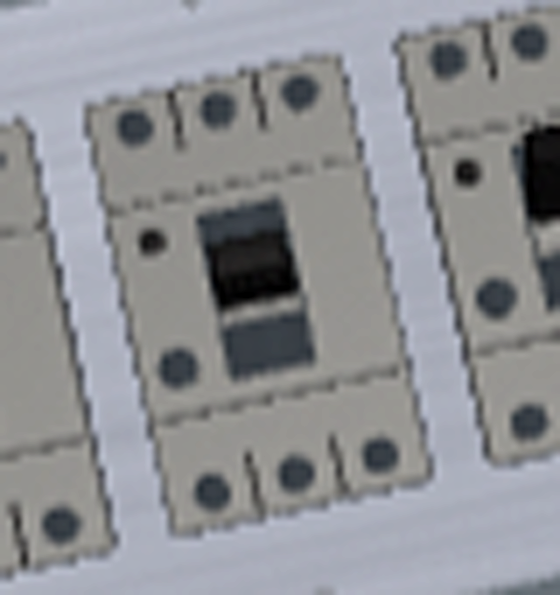

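The middle breaker is the tripped one. Its raised face and stepped-down end blocks explain the offset in z, and triangulation puts its centre at (0.4995, 0.0826) with a box yaw of 11.1°. I'll push with the fingers closed and the tool x axis along the box's x axis.

```bash
cat >> h.py <<'E'
from scipy.spatial.transform import Rotation as R
YAW=np.radians(11.1); EX=np.array([np.cos(YAW),np.sin(YAW),0]); EY=np.array([-np.sin(YAW),np.cos(YAW),0]); PIV=np.array([.4993,.0827,.096])
def go(bx,by,ztip,yaw=YAW):
    from cell import status,r
    s=status.read_state(); p=np.array(s['tool_pos']); M=R.from_quat(s['tcp_rot']).as_matrix()
    T=PIV+EX*bx+EY*by; T[2]=ztip+r.tip_extent
    a=np.arctan2(M[1,0],M[0,0]); print('delta cm',(M.T@(T-p)*100).round(2),'spin',np.degrees(a-yaw).round(2),'t',s['t'])
    me()
def me():
    from cell import status,r
    s=status.read_state(); p=np.array(s['tool_pos']); d=p-PIV; f=np.array(s['wrist_force'])
    print('box xy mm',(d@EX*1e3).round(2),(d@EY*1e3).round(2),'ztip',((p[2]-r.tip_extent)*1e3).round(2),'F box',(f@EX).round(2),(f@EY).round(2),f[2].round(2),'open',s['opening'],'t',s['t'])
E
python3 -c "
from h import *
go(.040,0,.2178)"
```

```text
delta cm [ 53.57 -61.87   0.09] spin 9.63 t 0.1
box xy mm -384.62 -699.62 ztip 217.85 F box 0.1 0.73 0.37 open 0.09285476663978856 t 0.1
```

jog_arm --pt "0 1 -1.2 0 0" --pt "0 3 -3.5 0 0" --pt "0 5.4 -6.2 0 0" --pt "0 7.8 -9 0 0" --pt "0 10.2 -11.8 0 0" --pt "0 12.6 -14.6 0 0" --pt "0 15 -17.3 0 0" --pt "0 17.4 -20.1 0 0" --pt "0 19.8 -22.9 0 0" --pt "0 22 -25.4 0 0" --squeeze 20

```text
t: 0.93
tool_pos: [0.3727, -0.3603, 0.4041]
tcp_rot: [0.984, 0.18, -0.0, -0.001]
wrist_force: [0.9, -0.3, 0.1]
opening: 0.0306
```

```bash
python3 -c "
from h import *
go(.040,0,.2178)"
```

```text
delta cm [ 31.48 -36.26   0.09] spin 9.66 t 0.9333
box xy mm -209.53 -410.29 ztip 218.04 F box 0.82 -0.43 0.15 open 0.030596712857716007 t 0.9333
```

jog_arm --pt "0 2.4 -2.8 0 0" --pt "0 4.8 -5.6 0 0" --pt "0 7.2 -8.4 0 1" --pt "0 9.6 -11.2 0 2" --pt "0 12 -14 0 3" --pt "0 14.4 -16.7 0 4" --pt "0 16.8 -19.4 0 5" --pt "0 19.2 -22.1 0 6" --pt "0 21.6 -24.9 0 7" --pt "0 24 -27.7 0 8"

```text
t: 1.77
tool_pos: [0.4991, -0.0144, 0.4046]
tcp_rot: [0.994, 0.111, -0.0, -0.001]
wrist_force: [0.2, 0.4, 0.3]
opening: 0.0006
```

```bash
python3 -c "
from h import *
go(.040,0,.2178)"
```

```text
delta cm [ 6.16 -9.36  0.08] spin 1.61 t 1.7667
box xy mm -18.91 -95.28 ztip 218.48 F box 0.28 0.32 0.32 open 0.0005993707314332946 t 1.7667
```

jog_arm --pt "0 2.1 -3.1 0 0.5" --pt "0 4.1 -6.2 0 1" --pt "0 5.6 -8.5 0 1.6" --pt "0 6.16 -9.36 0 1.6" --pt "0 6.16 -9.36 0 1.6" --pt "0 6.16 -9.36 0 1.6"

```text
t: 2.27
tool_pos: [0.5382, 0.0897, 0.4043]
tcp_rot: [0.995, 0.097, -0.001, -0.0]
wrist_force: [-0.6, -0.6, -0.0]
opening: 0.0003
```

```bash
python3 - <<'E'
from h import *
go(.040,0,.134)
from cell import grab_frame,status
s=status.read_state(); tip=np.array(s['tool_pos'])-[0,0,.1861]
for n in('top','side'):
    f=grab_frame(n); a=f['img'].copy(); u=proj(f,tip); print(n,u)
    cv2.circle(a,tuple(int(x) for x in u.round()),2,(0,0,255),-1)
    x,y=int(u[0]),int(u[1]); x0=max(x-70,0);y0=max(y-60,0)
    cv2.imwrite(f'pics/{n}1.png',cv2.convertScaleAbs(cv2.resize(a[y0:y0+140,x0:x0+140],None,fx=4,fy=4,interpolation=cv2.INTER_CUBIC),alpha=1.4))
E
```

```text
delta cm [ 0.06 -0.05  8.42] spin 0.03 t 2.2667
box xy mm 39.56 -0.59 ztip 218.18 F box -0.75 -0.48 -0.04 open 0.0002868054151594863 t 2.2667
top [296.02695861 260.12678314]
side [325.36021411 220.37282885]
```

View pics/side1.png

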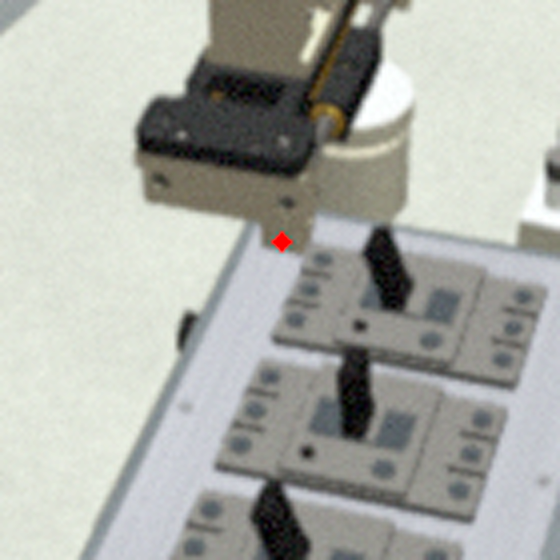

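View pics/top1.png

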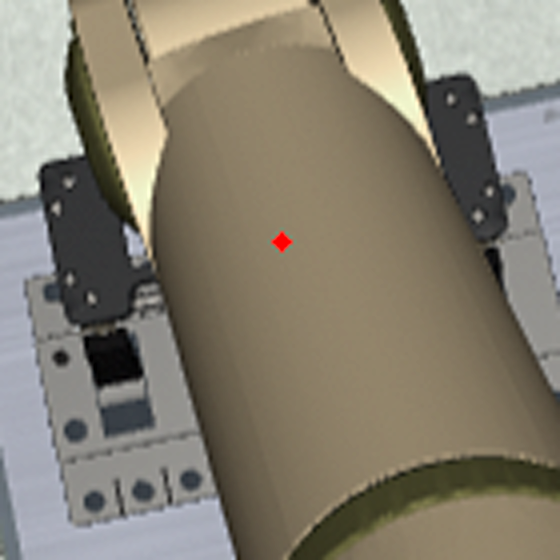

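The side view shows the fingertip at the computed point (red marker). Next I descend behind the middle toggle.

jog_arm --pt "0 0 0 2 0" --pt "0 0 0 4.5 0" --pt "0 0 0 6.8 0" --pt "0 0 0 8 0" --pt "0 0 0 8.3 0" --pt "0 0 0 8.3 0" --pt "0 0 0 8.3 0"

```text
t: 2.95
tool_pos: [0.5381, 0.0875, 0.3222]
tcp_rot: [0.995, 0.095, -0.001, -0.0]
wrist_force: [1.0, 0.2, 0.3]
opening: 0.0004
```

```bash
python3 - <<'E'
from h import *
go(.022,0,.135)
from cell import grab_frame,status
s=status.read_state(); tip=np.array(s['tool_pos'])-[0,0,.1861]
for n in('side',):
    f=grab_frame(n); a=f['img'].copy(); u=proj(f,tip); print(n,u)
    x,y=int(u[0]),int(u[1]); x0=max(x-50,0);y0=max(y-50,0)
    cv2.imwrite(f'pics/{n}2.png',cv2.convertScaleAbs(cv2.resize(a[y0:y0+100,x0:x0+100],None,fx=6,fy=6,interpolation=cv2.INTER_CUBIC),alpha=1.4))
E
```

```text
delta cm [-1.7  -0.27  0.11] spin -0.2 t 2.95
box xy mm 38.97 -2.78 ztip 136.12 F box 0.98 0.0 0.3 open 0.0003523298629075416 t 2.95
side [326.59575002 251.75008266]
```

View pics/side2.png

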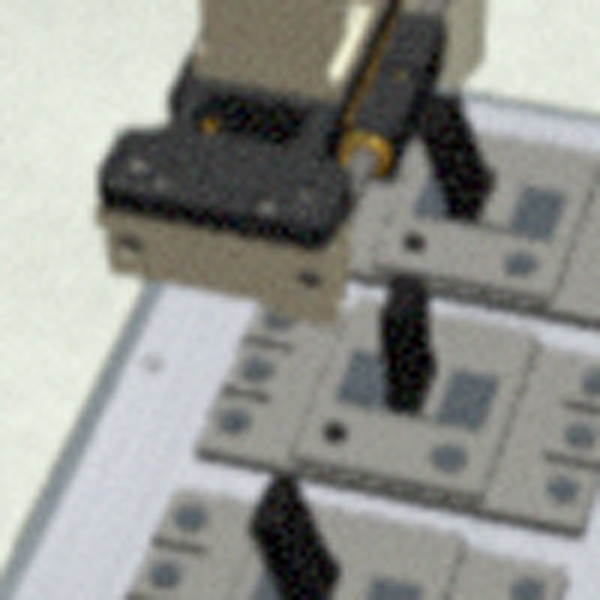

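The fingers are now behind the middle toggle, level with its upper half. Next I approach to about contact.

jog_arm --pt "0 -0.4 -0.1 0.03 0" --pt "0 -0.8 -0.2 0.05 0" --pt "0 -1.2 -0.25 0.05 0" --pt "0 -1.5 -0.27 0.05 0" --pt "0 -1.6 -0.27 0.05 0" --pt "0 -1.6 -0.27 0.05 0"

```text
t: 3.5
tool_pos: [0.5216, 0.0874, 0.3222]
tcp_rot: [0.995, 0.095, -0.0, -0.0]
wrist_force: [0.2, 1.0, -0.1]
opening: 0.0004
```

```bash
python3 -c "
from h import *
go(.015,0,.135)"
```

```text
delta cm [-0.78  0.04  0.11] spin -0.17 t 3.5
box xy mm 22.81 0.33 ztip 136.13 F box 0.43 0.91 -0.06 open 0.00039012912350396554 t 3.5
```

jog_arm --pt "0 -0.1 0 0.03 0" --pt "0 -0.2 0 0.06 0" --pt "0 -0.3 0 0.1 0" --pt "0 -0.4 0 0.1 0" --pt "0 -0.4 0 0.1 0"

```text
t: 3.92
tool_pos: [0.5186, 0.0869, 0.3218]
tcp_rot: [0.995, 0.095, 0.001, -0.001]
wrist_force: [4.3, 0.8, 3.4]
opening: 0.0005
```

```bash
python3 -c "
from h import *
me()"
```

```text
box xy mm 19.73 0.39 ztip 135.65 F box 4.36 -0.0 3.41 open 0.0005318546421848124 t 3.9167
```

jog_arm --pt "0 -0.1 0 0 0" --pt "0 -0.2 0 0 0" --pt "0 -0.3 0 0 0" --pt "0 -0.4 0 0 0" --pt "0 -0.4 0 0 0"

```text
t: 4.33
tool_pos: [0.5138, 0.0859, 0.3214]
tcp_rot: [0.995, 0.095, 0.0, -0.0]
wrist_force: [1.5, 0.2, 0.4]
opening: 0.0005
```

```bash
python3 -c "
from h import *
me()"
```

```text
box xy mm 14.88 0.37 ztip 135.35 F box 1.52 -0.1 0.4 open 0.00046541685775611355 t 4.3333
```

jog_arm --pt "0 -0.1 0 0 0" --pt "0 -0.2 0 0 0" --pt "0 -0.3 0 0 0" --pt "0 -0.3 0 0 0"

```text
t: 4.67
tool_pos: [0.5103, 0.0852, 0.3212]
tcp_rot: [0.995, 0.095, -0.001, -0.0]
wrist_force: [-0.3, 0.4, 1.2]
opening: 0.0004
```

```bash
python3 -c "
from h import *
me()"
```

```text
box xy mm 11.27 0.38 ztip 135.1 F box -0.21 0.47 1.24 open 0.0003581451072032784 t 4.6667
```

jog_arm --pt "0 -0.1 0 0 0" --pt "0 -0.2 0 0 0" --pt "0 -0.3 0 0 0" --pt "0 -0.3 0 0 0"

```text
t: 5.0
tool_pos: [0.5083, 0.0848, 0.3215]
tcp_rot: [0.995, 0.095, 0.001, -0.001]
wrist_force: [4.8, 0.6, -2.5]
opening: 0.0003
```

```bash
python3 -c "
from h import *
me()"
```

```text
box xy mm 9.27 0.36 ztip 135.38 F box 4.85 -0.35 -2.52 open 0.0003045680419757389 t 5.0
```

jog_arm --pt "0 -0.1 0 0 0" --pt "0 -0.2 0 0 0" --pt "0 -0.2 0 0 0"

```text
t: 5.25
tool_pos: [0.5072, 0.0847, 0.3218]
tcp_rot: [0.995, 0.095, 0.003, -0.001]
wrist_force: [5.3, 1.3, -3.1]
opening: 0.0002
```

```bash
python3 -c "
from h import *
me()"
```

```text
box xy mm 8.16 0.4 ztip 135.65 F box 5.45 0.21 -3.09 open 0.0002130180200388493 t 5.25
```

jog_arm --pt "0 -0.1 0 0.03 0" --pt "0 -0.2 0 0.06 0" --pt "0 -0.2 0 0.06 0"

```text
t: 5.5
tool_pos: [0.5062, 0.0845, 0.3216]
tcp_rot: [0.995, 0.095, 0.004, -0.001]
wrist_force: [5.8, 0.5, -0.1]
opening: 0.0006
```

```bash
python3 -c "
from h import *
me()"
```

```text
box xy mm 7.1 0.41 ztip 135.53 F box 5.79 -0.63 -0.14 open 0.0006354735826299644 t 5.5
```

jog_arm --pt "0 -0.1 0 0 0" --pt "0 -0.2 0 0.03 0" --pt "0 -0.2 0 0.03 0"

```text
t: 5.75
tool_pos: [0.5051, 0.0842, 0.3218]
tcp_rot: [0.995, 0.095, 0.006, -0.001]
wrist_force: [5.2, 0.9, -0.1]
opening: 0.0002
```

```bash
python3 -c "
from h import *
me()"
```

```text
box xy mm 5.97 0.4 ztip 135.66 F box 5.31 -0.15 -0.07 open 0.0002356684046393751 t 5.75
```

```bash
cat >> h.py <<'E'
def me():
    from cell import status,r
    s=status.read_state(); M=R.from_quat(s['tcp_rot']).as_matrix(); p=np.array(s['tool_pos'])+M[:,2]*r.tip_extent; d=p-PIV; f=np.array(s['wrist_force'])
    print('TIP box xy mm',(d@EX*1e3).round(2),(d@EY*1e3).round(2),'z',(p[2]*1e3).round(2),'tilt',(M[:,2]@EX*1e3).round(1),'mrad F',(f@EX).round(2),(f@EY).round(2),f[2].round(2),'t',s['t'])
E
python3 -c "
from h import *
me()"
```

```text
TIP box xy mm 8.18 0.71 z 135.68 tilt 11.9 mrad F 5.31 -0.15 -0.07 t 5.75
```

jog_arm --pt "0 -0.1 0 0.0 0" --pt "0 -0.2 0 0.04 0" --pt "0 -0.25 0 0.04 0" --pt "0 -0.25 0 0.04 0"

```text
t: 6.08
tool_pos: [0.5037, 0.084, 0.3219]
tcp_rot: [0.995, 0.095, 0.008, -0.002]
wrist_force: [7.0, -0.1, -0.3]
opening: 0.0007
```

```bash
python3 -c "
from h import *
me()"
```

```text
TIP box xy mm 7.44 0.74 z 135.82 tilt 15.6 mrad F 6.88 -1.42 -0.26 t 6.0833
```

jog_arm --pt "0 -0.1 0 0.0 0" --pt "0 -0.2 0 0.04 0" --pt "0 -0.25 0 0.04 0" --pt "0 -0.25 0 0.04 0"

```text
t: 6.42
tool_pos: [0.5023, 0.0837, 0.3221]
tcp_rot: [0.995, 0.095, 0.01, -0.002]
wrist_force: [6.9, 0.2, 0.0]
opening: 0.0002
```

```bash
python3 -c "
from h import *
me()"
```

```text
TIP box xy mm 6.79 0.8 z 136.01 tilt 19.5 mrad F 6.78 -1.11 0.01 t 6.4167
```

jog_arm --pt "0 -0.1 0 0.0 0" --pt "0 -0.2 0 0.04 0" --pt "0 -0.3 0 0.05 0" --pt "0 -0.3 0 0.05 0"

```text
t: 6.75
tool_pos: [0.5006, 0.0834, 0.3222]
tcp_rot: [0.995, 0.095, 0.012, -0.002]
wrist_force: [7.0, 1.9, 0.9]
opening: 0.0004
```

```bash
python3 -c "
from h import *
me()"
```

```text
TIP box xy mm 5.8 0.87 z 136.12 tilt 23.8 mrad F 7.19 0.53 0.89 t 6.75
```

jog_arm --pt "0 -0.1 0 0.0 0" --pt "0 -0.2 0 0.04 0" --pt "0 -0.3 0 0.05 0" --pt "0 -0.3 0 0.05 0"

```text
t: 7.08
tool_pos: [0.4987, 0.083, 0.3222]
tcp_rot: [0.995, 0.095, 0.014, -0.003]
wrist_force: [7.1, 0.7, 0.5]
opening: 0.0007
```

```bash
python3 -c "
from h import *
me()"
```

```text
TIP box xy mm 4.69 0.91 z 136.21 tilt 27.9 mrad F 7.09 -0.65 0.53 t 7.0833
```

jog_arm --pt "0 -0.1 0 0.0 0" --pt "0 -0.2 0 0.03 0" --pt "0 -0.3 0 0.05 0" --pt "0 -0.35 0 0.05 0" --pt "0 -0.35 0 0.05 0"

```text
t: 7.5
tool_pos: [0.4953, 0.0823, 0.3218]
tcp_rot: [0.995, 0.095, 0.014, -0.003]
wrist_force: [4.5, 0.8, 0.1]
opening: 0.0006
```

```bash
python3 -c "
from h import *
me()"
```

```text
TIP box xy mm 1.31 0.92 z 135.76 tilt 28.4 mrad F 4.55 -0.1 0.12 t 7.5
```

jog_arm --pt "0 -0.1 0 0.0 0" --pt "0 -0.2 0 0.03 0" --pt "0 -0.3 0 0.05 0" --pt "0 -0.35 0 0.05 0" --pt "0 -0.35 0 0.05 0"

```text
t: 7.92
tool_pos: [0.4935, 0.082, 0.3218]
tcp_rot: [0.995, 0.095, 0.017, -0.003]
wrist_force: [9.7, -0.1, -1.1]
opening: 0.0002
```

```bash
python3 -c "
from h import *
me()"
```

```text
TIP box xy mm 0.43 0.98 z 135.81 tilt 33.5 mrad F 9.54 -1.98 -1.09 t 7.9167
```

jog_arm --pt "0 -0.1 0 0.0 0" --pt "0 -0.2 0 0.03 0" --pt "0 -0.3 0 0.05 0" --pt "0 -0.35 0 0.05 0" --pt "0 -0.35 0 0.05 0"

```text
t: 8.33
tool_pos: [0.4922, 0.0817, 0.322]
tcp_rot: [0.995, 0.095, 0.02, -0.004]
wrist_force: [10.4, 1.1, -1.0]
opening: 0.0003
```

```bash
python3 -c "
from h import *
me()"
```

```text
TIP box xy mm 0.25 1.07 z 136.0 tilt 40.0 mrad F 10.38 -0.93 -0.96 t 8.3333
```

The force eased from 7 to 4.5 N, and the toggle then came up against a stop: the tip moved only 0.2 mm at about 10 N. I'll build up to roughly 12 N to confirm.

jog_arm --pt "0 -0.1 0 0.0 0" --pt "0 -0.2 0 0.02 0" --pt "0 -0.3 0 0.02 0" --pt "0 -0.36 0 0.02 0" --pt "0 -0.4 0 0.02 0" --pt "0 -0.4 0 0.02 0"

```text
t: 8.83
tool_pos: [0.4906, 0.0815, 0.3224]
tcp_rot: [0.995, 0.095, 0.023, -0.004]
wrist_force: [12.4, 1.4, -2.6]
opening: 0.0005
```

```bash
python3 -c "
from h import *
me()"
```

```text
TIP box xy mm -0.03 1.26 z 136.48 tilt 47.1 mrad F 12.4 -1.05 -2.62 t 8.8333
```

12.4 N held against the hard stop, so the latch has reset. Next I back off, rise and cross to the front.

jog_arm --pt "0 0.5 0 0 0" --pt "0 1.2 0 0 0" --pt "0 2 0 0 0" --pt "0 2.5 0 -1 0" --pt "0 2.5 0 -3 0" --pt "0 2.5 0 -5 0" --pt "0 2.5 0 -6 0" --pt "0 2.5 0 -6 0" --pt "0 2.5 0 -6 0"

```text
t: 9.58
tool_pos: [0.5122, 0.0854, 0.3833]
tcp_rot: [0.995, 0.095, 0.023, -0.004]
wrist_force: [0.1, -0.5, 0.1]
opening: 0.0007
```

```bash
cat >> h.py <<'E'
def go(bx,by,ztip,yaw=YAW):
    from cell import status,r
    s=status.read_state(); M=R.from_quat(s['tcp_rot']).as_matrix(); p=np.array(s['tool_pos'])+M[:,2]*r.tip_extent
    T=PIV+EX*bx+EY*by; T[2]=ztip
    a=np.arctan2(M[1,0],M[0,0]); print('delta cm',(M.T@(T-p)*100).round(2),'spin',np.degrees(a-yaw).round(2)); me()
E
python3 - <<'E'
from h import *
go(-.055,0,.195)
from cell import grab_frame
for n in('side',):
    f=grab_frame(n); a=f['img']
    cv2.imwrite(f'pics/{n}3.png',cv2.convertScaleAbs(cv2.resize(a[200:330,270:420],None,fx=5,fy=4.6,interpolation=cv2.INTER_CUBIC),alpha=1.4))
E
```

```text
delta cm [-7.7   0.12 -0.12] spin -0.23
TIP box xy mm 21.93 0.88 z 197.45 tilt 47.1 mrad F -0.0 -0.47 0.13 t 9.5833
```

View pics/side3.png

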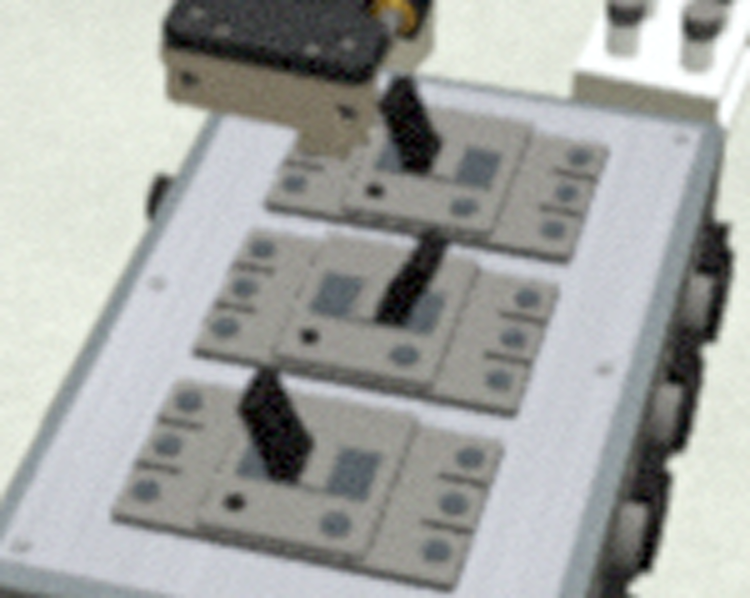

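The middle toggle now rests leaning to the front, at about px (410,280). The neighbours are still on. I'll cross over it to the front side.

jog_arm --pt "0 -1.5 0 -0.1 0" --pt "0 -4 0 -0.1 0" --pt "0 -6.5 0.1 -0.1 0" --pt "0 -7.7 0.1 -0.1 0" --pt "0 -7.7 0.1 -0.1 0" --pt "0 -7.7 0.1 -0.1 0"

```text
t: 10.13
tool_pos: [0.4369, 0.0699, 0.38]
tcp_rot: [0.995, 0.095, 0.023, -0.004]
wrist_force: [0.4, 1.3, 0.1]
opening: 0.0002
```

```bash
python3 -c "
from h import *
go(-.052,0,.136)"
```

```text
delta cm [0.04 0.05 5.82] spin -0.21
TIP box xy mm -55.11 0.23 z 194.1 tilt 45.9 mrad F 0.64 1.22 0.12 t 10.1333
```

jog_arm --pt "0 0 0 1.5 0" --pt "0 0 0 3.5 0" --pt "0 0 0 5 0" --pt "0 0 0 5.8 0" --pt "0 0 0 5.8 0" --pt "0 0 0 5.8 0"

```text
t: 10.63
tool_pos: [0.4403, 0.0709, 0.3218]
tcp_rot: [0.995, 0.095, 0.022, -0.004]
wrist_force: [-0.4, -0.5, -0.2]
opening: 0.0002
```

```bash
python3 -c "
from h import *
go(-.034,0,.136)"
```

```text
delta cm [1.78 0.05 0.07] spin -0.21
TIP box xy mm -51.77 0.58 z 135.91 tilt 45.3 mrad F -0.47 -0.39 -0.16 t 10.6333
```

jog_arm --pt "0 0.3 0 0 0" --pt "0 0.7 0 0.03 0" --pt "0 1.1 0 0.05 0" --pt "0 1.4 0 0.06 0" --pt "0 1.7 0 0.07 0" --pt "0 2 0 0.09 0" --pt "0 2.3 0 0.1 0" --pt "0 2.5 0 0.11 0" --pt "0 2.5 0 0.11 0"

```text
t: 11.38
tool_pos: [0.4652, 0.0757, 0.3218]
tcp_rot: [0.995, 0.095, 0.022, -0.004]
wrist_force: [-1.2, -0.1, 0.6]
opening: 0.0005
```

```bash
python3 -c "
from h import *
go(-.008,0,.136)"
```

```text
delta cm [1.84 0.04 0.08] spin -0.21
TIP box xy mm -26.38 0.46 z 135.93 tilt 45.5 mrad F -1.22 0.16 0.63 t 11.3833
```

jog_arm --pt "0 0.2 0 0 0" --pt "0 0.4 0 0.03 0" --pt "0 0.6 0 0.04 0" --pt "0 0.8 0 0.05 0" --pt "0 1 0 0.06 0" --pt "0 1.2 0 0.07 0" --pt "0 1.2 0 0.07 0"

```text
t: 11.97
tool_pos: [0.4777, 0.0782, 0.3217]
tcp_rot: [0.995, 0.095, 0.023, -0.004]
wrist_force: [-0.8, 0.1, 0.1]
opening: 0.0004
```

```bash
python3 -c "
from h import *
go(-.006,0,.136)"
```

```text
delta cm [0.73 0.04 0.02] spin -0.21
TIP box xy mm -13.3 0.47 z 135.86 tilt 46.9 mrad F -0.78 0.26 0.13 t 11.9667
```

jog_arm --pt "0 0.15 0 0 0" --pt "0 0.3 0 0.01 0" --pt "0 0.45 0 0.02 0" --pt "0 0.6 0 0.02 0" --pt "0 0.73 0 0.02 0" --pt "0 0.73 0 0.02 0"

```text
t: 12.47
tool_pos: [0.4853, 0.0796, 0.3219]
tcp_rot: [0.995, 0.095, 0.023, -0.004]
wrist_force: [0.5, -0.6, 0.8]
opening: 0.0006
```

```bash
python3 - <<'E'
from h import *
go(-.003,0,.136)
from cell import grab_frame
for n in('side',):
    f=grab_frame(n); a=f['img']
    cv2.imwrite(f'pics/{n}4.png',cv2.convertScaleAbs(cv2.resize(a[200:330,270:420],None,fx=5,fy=4.6,interpolation=cv2.INTER_CUBIC),alpha=1.4))
E
```

```text
delta cm [0.25 0.05 0.02] spin -0.22
TIP box xy mm -5.53 0.49 z 136.03 tilt 47.3 mrad F 0.4 -0.67 0.81 t 12.4667
```

View pics/side4.png

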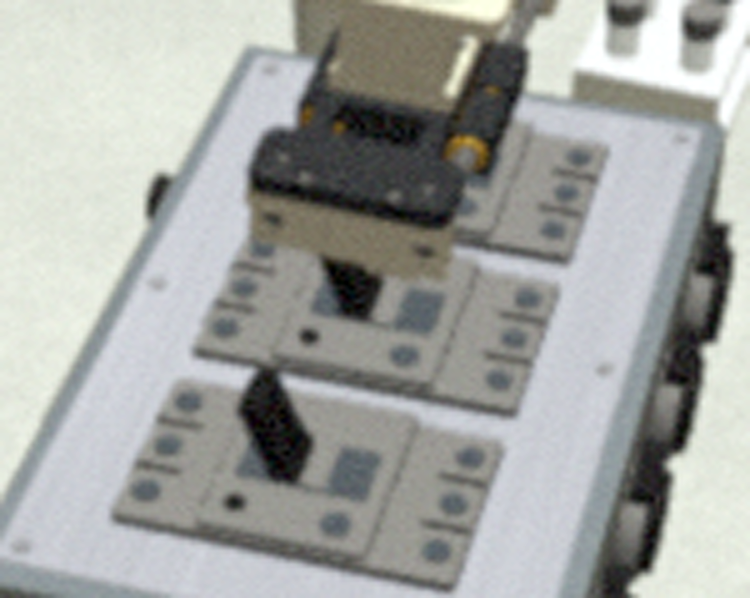

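The toggle appears to have snapped to the back, and there is no force on the finger. I'll retreat to the front, raise and look.

jog_arm --pt "0 -1 0 0 0" --pt "0 -2.5 0 -0.1 0" --pt "0 -4 0 -0.2 0" --pt "0 -4.5 0 -2 0" --pt "0 -4.5 0 -5 0" --pt "0 -4.5 0 -8 0" --pt "0 -4.5 0 -10 0" --pt "0 -4.5 0 -10 0"

```text
t: 13.18
tool_pos: [0.436, 0.0696, 0.4231]
tcp_rot: [0.995, 0.095, 0.026, -0.005]
wrist_force: [0.5, 0.3, 1.2]
opening: 0.0006
```

```bash
python3 - <<'E'
from h import *
me()
from cell import grab_frame
f=grab_frame('side'); a=f['img']; pickle.dump(f,open('side5.pkl','wb'))
cv2.imwrite('pics/side5.png',cv2.convertScaleAbs(cv2.resize(a[200:330,270:420],None,fx=5,fy=4.6,interpolation=cv2.INTER_CUBIC),alpha=1.4))
E
```

```text
TIP box xy mm -54.79 0.15 z 237.22 tilt 52.8 mrad F 0.53 0.19 1.17 t 13.1833
```

View pics/side5.png

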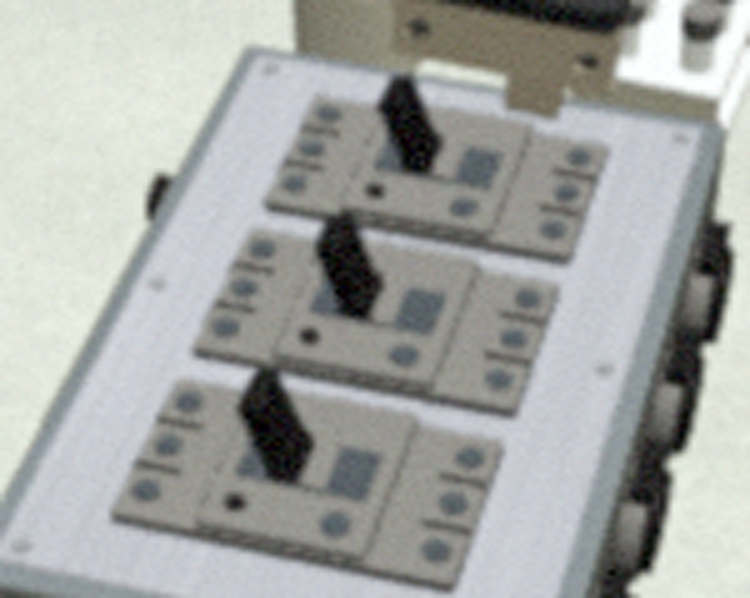

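```bash
python3 - <<'E'
from h import *
from cell import grab_frame
for nm in('side0.pkl','side5.pkl'):
    a=pickle.load(open(nm,'rb'))['img']
    g=cv2.cvtColor(a,cv2.COLOR_BGR2GRAY)
    for k,(x,y) in dict(L=(325,293),M=(342,258),R=(351,227)).items():
        m=(g[y-19:y+17,x-17:x+18]<38).astype(np.uint8)
        n,l,st,c=cv2.connectedComponentsWithStats(m); i=1+st[1:,4].argmax()
        ys,xs=np.nonzero(l==i); v=cv2.fitLine(np.c_[xs,ys].astype(np.float32),cv2.DIST_L2,0,.01,.01).ravel()
        print(nm,k,st[i,4],'lean deg',np.degrees(np.arctan(v[0]/v[1])).round(1))
d=cv2.absdiff(pickle.load(open('side0.pkl','rb'))['img'],pickle.load(open('side5.pkl','rb'))['img']).max(2)
for k,(x,y) in dict(amber=(298,410),jar=(343,197),rack=(400,210)).items(): print(k,np.median(d[y-20:y+20,x-15:x+15]))
f=grab_frame('side'); cv2.imwrite('pics/side6.png',f['img'])
E
```

```text
side0.pkl L 194 lean deg 16.0
side0.pkl M 150 lean deg -0.2
side0.pkl R 137 lean deg 15.6
side5.pkl L 192 lean deg 16.7
side5.pkl M 161 lean deg 13.8
side5.pkl R 135 lean deg 14.8
amber 10.0
jar 5.0
rack 6.0
```

View pics/side6.png

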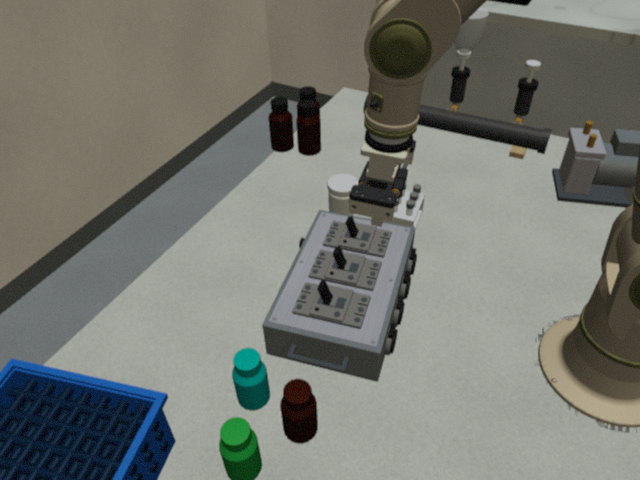

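The middle toggle leans back like its neighbours, at about px (340,258). The bottle (298,410), jar and rack are where they were.

```bash
python3 -c "
from cell import job; print(job.job_done())"
```

```text
the job is handed in; nothing more can be done
None
```

The pump breaker, the middle of the three, is reset and switched on, and I handed the job in at about 13 s of the 45 s allowed.

- **Reset:** I pushed the toggle to the front with closed fingers about 22 mm above the breaker's face. The force rose to about 7 N, eased to 4.5 N as the latch caught, then met a hard stop. There I built it up to 12.4 N, and the toggle hardly moved. I estimate it was leaning about -0.3 rad at that point.
- **Switching on:** I crossed over the top and pushed the toggle back from the front. It went over centre, and there was no force left on the finger before I withdrew it.
- **Last checks:** In the final side image the middle toggle leans 13.8°, against 14.8° and 16.7° for its neighbours; it stood at -0.2° before. The neighbours read within 1° of their starting lean. The bottle, jar and rack look unmoved and the robot touches nothing.
- **Not fully settled:** The middle toggle's angle on is judged from this one view, and its reading is 1° to 3° below its neighbours'. An image-difference check for the bottle came out slightly higher than for the jar and rack (10 against 5 and 6), though its pixel position had not changed.
- **Other disagreements:**
  - The two cameras at first put the breaker about 10 mm apart, because I had assumed its lower end blocks were at face height. Triangulating both views put that right.
  - The tool also tilted about 0.05 rad while pushing, without effect on the result.

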